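# Fit the jig cover on its hidden pin and hold the nest down

### The arm

A 6-joint arm with a two-finger parallel gripper is mounted at the origin on the work surface. World frame = base frame: x ahead of the robot, y to its left, z up, the work surface at z = 0. Lengths are in mm, angles in rad, forces in N, time in s.
With the tool pointing down it reaches from about 350 to 875 mm from the base axis. Payload 4.2 kg.
Tool frame: the origin (TCP) lies midway between the tips of the shut fingers; the grasp point (between the pads) lies 19 mm behind it (arm.grip_point_offset is the distance from the TCP to the grasp point, in mm); y points along the fingers, z is the direction in which the jaws open and shut, and the axes are right-handed (so a half turn about y gives the same grasp; the last joint's range is limited). The gripper opens to 85 mm and grips with 20 to 120 N. Pads are 22 mm wide; open, the fingers measure 114 mm over their backs; the gripper's body (76 mm by 85 mm) begins 54 mm behind the grasp point. The pads swing forward as they close: fully open they stand 13 mm farther back than shut.
Start: joints at [1.408, 0.385, 0.008, 0, -1.194, -0.259], TCP at [255.844, 570.213, 231.312] pointing down, gripper open.
Joint ranges: [-3.14, 3.14], [-1.21, 2.06], [-1.07, 1.41], [-3.16, 2.05], [-2.99, -0.16], [-3.1, 3.1]. Speed limits (rad/s): [2.79, 2.79, 3.14, 3.14, 3.14, 3.14].

### API

Orientations are given as a unit quaternion [x, y, z, w].
In Python, from bench import arm, optics, job_done, spotter gives the robot as it stands.
- The arm moves only by the tool jog_arm, never from a script. Its arguments are lists of equal length, an entry for each row: "translation": the shift along the tool's x, y, z in units of 50 mm (1.0 is 50 mm), a list of three; "rot": the turn, a rotation vector about the tool's x, y, z in units of 8 degrees (1.0 is 8 degrees), a list of three; "gripper": the opening, from 0 (shut) to 1 (fully open). A call has 1 to 20 rows; each row is the pose to reach, as a shift and turn from the pose measured when the call began, along the tool's axes at that moment; what a row does not reach only later rows make up. A row lasts 1/10 s, in which the tool goes at most 50 mm and 8.59 degrees, less where a joint would pass 70% of its speed; a pose out of reach is approached as far as the arm can. A call with a gripper value outside its range is refused whole. The fingers move at their own pace and stop on an object; the grip force is fixed at half the most. Time passes only in rows, so rows that repeat a pose let the fingers close. It gives the time, the measured TCP pose, the force and the opening at its end, in the units of the state.
- arm.read_state(): the state, without advancing time (a new reading comes with each control period).
- optics.get_image(name): name is "scene" or "top"; returns a dict with "frame" (420x560x3 uint8, red, green, blue), "mtx" (3x3 intrinsics, pixels), "distortion" ([k1, k2, p1, p2, k3] as OpenCV has them; the pictures are not rectified), "xyz" and "attitude" of the camera in the world. Camera axes: x right, y down, z forward; pixel columns grow to the right and rows downward; lengths in mm; the calibration is good to about 2 mm. A picture is of the moment at which its call begins. There is no depth.
- job_done(): hands the job in, once; it reports no verdict.
Trained networks look in the newest picture that a camera, given by its name, has taken for a name from the list of things; names that differ only in an ending like _2 or _b are one class to them, and where a whole thing is asked for, a point or a joint stands for the part that bears it (a point fixed in the world has none). Each returns a list of dicts, best first, with "score" (0 to 1); they miss things now and then, are a little off and sometimes report something else, mostly with a low value. They report only what shows in the picture. A call takes as long as a camera call. They do not tell look-alikes from the thing itself.
- spotter.look_for(camera, thing): "centre" ([x, y, z] in mm, in the coordinates of the camera as it stood for that picture, good to about 4 mm: the middle of the surface that is visible of it).
The state is a dict: "clock": time; "joints": joint angles; "joint_vel": joint speeds; "joint_efforts": joint torques, N m; "position": TCP position; "ee_rot": TCP orientation; "contact_force": force on the tool from outside, world axes, zero at the start; "wrist_torque": the same for the moment, N m; "gripper_width": finger opening in mm.
Only numpy, scipy, OpenCV 4.12 (cv2) and the standard library are available. Lean on these libraries where they do the work, as an engineer would, in place of code of your own. Each camera call takes 0.05 s, during which the arm holds its last target. There are 200 camera calls.

### The job

Pick up the loose jig cover by its bar grip and set it on the sprung nest of the jig, square to the nest and with its round boss at the end where the locating pin stands; once the cover hides the pin, slide it along the nest until its socket finds the pin and it drops on flush. Then press the cover straight down until the nest is fully at its bottom stop, and finish while still holding it down there with the gripper: do not let go. Leave the bin, the reel and the screwdriver where they are.

Things in the scene. Friction and masses are not known exactly. Their poses are not given: they have to be found in the camera images.
- cover: Loose jig cover, about 320 g: black plate 120 (x) x 70 (y) x 16 mm, origin at the centre of its underside, z up. On top: a metal bar grip, 44 long (x) x 24 wide (y), 16 to 56 mm above the underside, centred at x = -6 mm (pinch it across y); and a round metal boss, 28 mm across, 6 mm high, at x = +35 mm, marking the socket's end. It starts flat on the bench, underside down.
- cover_socket (a point): Centre of the mouth of the blind socket in the cover's underside, at x = +35 mm, y = 0, z = 0 of the cover, under the boss. The socket is round, 14 mm wide, 12 mm deep, its mouth chamfered by 1.5 mm.
- jig: The fixed jig: a grey housing 180 (x) x 110 (y) x 34 mm high, origin at the centre of its underside on the bench. It carries the sprung nest plate on top.
- nest_seat (a point): Centre of the top face of the nest, a bare metal plate 150 (x) x 84 (y) x 8 mm, on which the cover must lie flush; 50 mm above the bench when up. Axes: x along the nest's length, z up. The seated cover has its x along this x, and its origin lies (x of the pin - 35 mm) from this point along x.
- pin_slot (a point): Middle of the slot in the nest's top, at x = +35 mm, y = 0 of nest_seat. A steel locating pin, 12 mm across, 10 mm high, its tip tapering to 8 mm over the top 2 mm, is clamped in it, anywhere from 10 mm before to 10 mm beyond this point along the nest's x (its place is not reported; the cover hides it; hand forces do not shift it).
- nest (a joint): How far the nest is pressed down, in m: 0 = up, 0.008 = at the bottom stop. A spring holds it up: about 8 N of push starts it moving and about 14 N holds it at the stop; the weight of the cover alone does not lower it. It sinks in the same way if the pin's tip is pushed.
- bin: Bystander: red open bin of small steel parts, 80 x 100 x 50 mm, origin at the centre of its underside. Leave it alone.
- reel: Bystander: black flanged reel lying flat, 100 mm across, 30 mm high, origin at the centre of its underside. Leave it alone.
- driver: Bystander: screwdriver lying on the bench, about 170 mm long along its x. Leave it alone.
Mind the look-alikes: they are no part of the job. Of the things that look like the jig, the smaller one is meant. What is shaped like the cover but green is not meant.

How it is judged (in metres and radians):
On the way, in this order (a step that is already met when the one before it is completed fails the run):
1. the cover is lifted clear of the bench, at least 40 mm (height (world z) of cover above 0.04 m), for 0.1 s.
2. the cover has dropped over the pin and lies flush on the nest, the right way round (z of cover in the frame of nest_seat between -0.003 and 0.0025 m and x of cover in the frame of nest_seat between -0.018 and 0.018 m and y of cover in the frame of nest_seat between -0.01 and 0.01 m and x of cover_socket in the frame of nest_seat above 0.015 m and angle between the x axis of cover and the x axis of nest_seat, either way round below 0.14 rad and angle between cover's own z axis and vertical below 0.05 rad), for 0.2 s.
At the end, for the whole second after the job is handed in: Cover flush on the nest (2.5 mm, tilt under 0.05 rad), on the pin, boss at the pin end, centred within 18 mm lengthwise and 10 mm sideways, square within 0.14 rad; nest down over 6.2 of 8 mm, held still by the fingers (over 2 N on the cover); bystanders within 30 mm of their starts (all of step 2 and value of joint nest above 0.0062 m and contact force between the fingers and cover above 2 N and linear speed of cover below 0.02 m/s and distance of each of bin, reel, driver from where it was at the start of the episode below 0.03 m); the arm keeps its last pose, push and grip.
It fails at once if the red parts bin is pushed away (over 30 mm) (distance of bin from where it was at the start of the episode above 0.03 m).
It fails at once if the black reel is pushed away (over 30 mm) (distance of reel from where it was at the start of the episode above 0.03 m).
It fails at once if the screwdriver is pushed away (over 30 mm) (distance of driver from where it was at the start of the episode above 0.03 m).
It also fails if it takes over 58 s, if anything falls off the work surface, if the arm or the gripper's body presses on something with over 40 N, if the wrist force passes 120 N, or if a joint passes its speed limit or range.

## Working session

There is one attempt and no reset: what is moved stays moved. The work goes in short steps, Python scripts to look and compute and a tool call to move; the robot and the scene stay as the last step left them, time stands still between calls to the robot, and variables do not carry over. Pictures are saved under pics/ and viewed, about 8 in all and at most 12, crops included, and the job is handed in when it is done.

Besides the shell and the picture viewer there is one more tool, called by a JSON object that holds its "op" and its "data", one argument or row to a line. jog_arm: Moves the arm, as the interface text tells. Its arguments: {"type":"object","properties":{"translation":{"type":"array"},"rot":{"type":"array"},"gripper":{"type":"array"}},"required":["translation","rot","gripper"]}

```bash
mkdir -p pics; ls; cat > h.py <<'E'
import numpy as np, cv2
from scipy.spatial.transform import Rotation as R
from bench import arm, optics, job_done, spotter
def im(n,save=None):
    d=optics.get_image(n)
    if save: cv2.imwrite('pics/'+save,d['frame'][:,:,::-1])
    return d
def att(d):
    a=np.array(d['attitude'],float)
    return R.from_quat(a) if a.size==4 else R.from_matrix(a)
def w(d,c): return att(d).apply(c)+np.array(d['xyz'])
def ray(d,uv,z):
    p=cv2.undistortPoints(np.array(uv,float).reshape(-1,1,2),np.array(d['mtx']),np.array(d['distortion']))[:,0]
    r=att(d).apply(np.c_[p,np.ones(len(p))]); o=np.array(d['xyz'])
    return o+r*((np.broadcast_to(z,len(p))-o[2])/r[:,2])[:,None]
def proj(d,P):
    A=att(d).inv(); rv=A.as_rotvec(); t=-A.apply(d['xyz'])
    return cv2.projectPoints(np.array(P,float).reshape(-1,1,3),rv,t,np.array(d['mtx']),np.array(d['distortion']))[0][:,0]
E
python3 - <<'E'
from h import *
print(arm.read_state(), arm.grip_point_offset)
for n in ('scene','top'):
    d=im(n,n+'0.png'); print(n,d['xyz'],d['attitude'])
    for t in ('cover','jig','nest_seat','pin_slot','cover_socket','bin','reel','driver'):
        for r in spotter.look_for(n,t)[:3]: print(t,round(r['score'],2),w(d,r['centre']).round(0), proj(d,w(d,r['centre'])).round(0))
E
```

```text
pics
{'clock': 0.0, 'joints': array([ 1.40761781e+00,  3.85560786e-01,  6.61137480e-03, -4.98764561e-04,
       -1.19396196e+00, -2.58559668e-01]), 'joint_vel': array([ 3.54500011e-04,  6.18120017e-05,  1.57299903e-04, -3.31505201e-04,
        1.88509904e-03, -1.10764899e-03]), 'joint_efforts': array([-9.45586071e-04, -3.92289484e+01,  1.88400221e+01,  4.18636188e+00,
       -4.72374202e-03, -7.01245270e-06]), 'position': array([255.60916437, 569.70565451, 230.21338844]), 'ee_rot': array([-0.14793986, -0.69067515,  0.69218464,  0.14819599]), 'contact_force': array([ 0.34047157, -0.03606191, -0.5803974 ]), 'wrist_torque': array([-0.04364687,  0.02539135, -0.00376225]), 'gripper_width': 85.371915853566} 18.700000000000003
scene [1189.94609934 -455.54685054  909.87978505] [ 0.83689261  0.41568612 -0.15638331 -0.31993759]
cover 0.95 [ 644. -181.   14.] [[227. 271.]]
cover 0.77 [ 478. -215.   15.] [[182. 235.]]
jig 0.82 [480. 390.  54.] [[348. 139.]]
jig 0.61 [538. 148.  47.] [[302. 182.]]
nest_seat 0.94 [460. 414.  68.] [[350. 129.]]
nest_seat 0.68 [524. 166.  51.] [[303. 176.]]
pin_slot
[... 379 characters left out ...]
65.   20.] [[341. 193.]]
cover 0.67 [ 461. -206.   16.] [[357. 260.]]
jig 0.84 [516. 164.  48.] [[207. 233.]]
jig 0.82 [451. 407.  67.] [[105. 255.]]
nest_seat 0.81 [518. 171.  48.] [[204. 232.]]
nest_seat 0.58 [447. 418.  65.] [[100. 257.]]
nest_seat 0.37 [774. -18.  12.] [[285. 136.]]
pin_slot 0.97 [519. 166.  52.] [[206. 231.]]
pin_slot 0.71 [452. 416.  69.] [[101. 255.]]
cover_socket 0.74 [ 634. -164.   14.] [[341. 191.]]
cover_socket 0.59 [ 465. -204.   16.] [[356. 258.]]
cover_socket 0.39 [394.  10.  23.] [[269. 285.]]
bin 0.66 [778. -20.  15.] [[286. 135.]]
reel 0.89 [ 545. -433.   32.] [[447. 228.]]
driver 0.75 [392.   5.  21.] [[271. 286.]]
driver 0.19 [519. 166.  52.] [[206. 231.]]
```

```bash
python3 - <<'E'
import cv2
a=cv2.imread('pics/top0.png'); b=cv2.imread('pics/scene0.png')
cv2.imwrite('pics/t1.png',cv2.resize(a[150:330,60:420],None,fx=2.2,fy=2.2,interpolation=2))
cv2.imwrite('pics/s1.png',cv2.resize(b[80:340,80:420],None,fx=2.2,fy=2.2,interpolation=2))
E
```

```text
(no output)
```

View pics/t1.png

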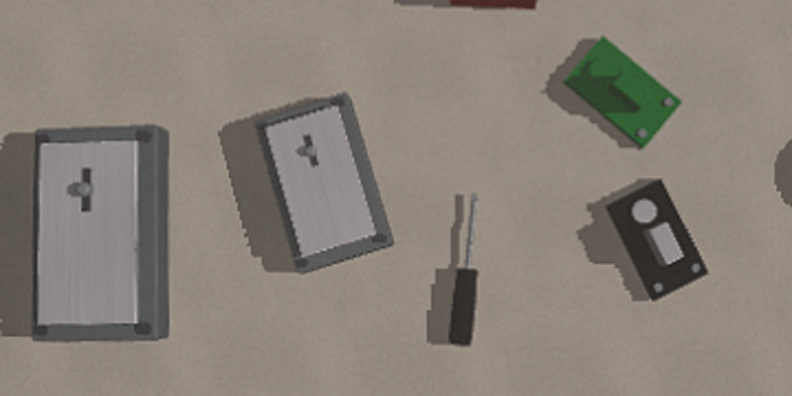

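View pics/s1.png

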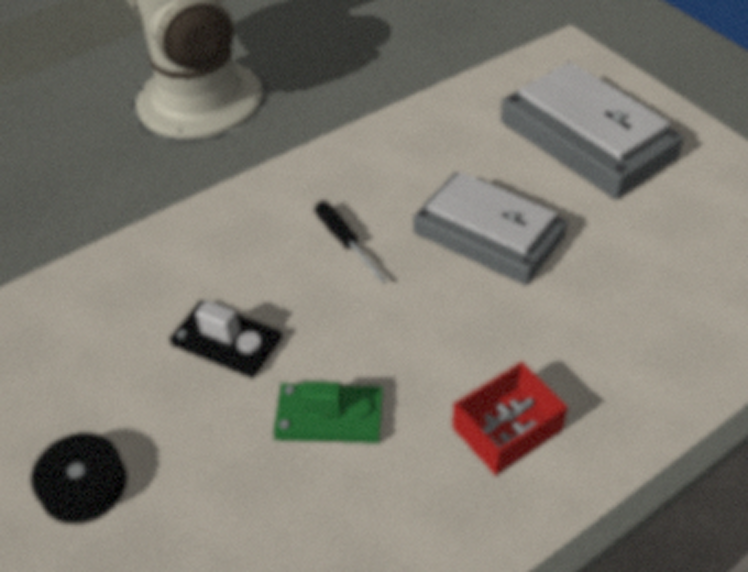

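The top view shows the black cover at crop (657,240), with its boss toward (645,211). The smaller jig is at (323,182), with the pin slot at (311,150), and the larger jig and the green cover are decoys. Next I'll fit the poses from the corners.

```bash
python3 - <<'E'
from h import *
d=im('top'); s=im('scene')
f=lambda L:np.array(L)/2.2+[60,150]-0.27
def fit(L,z,a,b):
    P=ray(d,f(L),z)[:,:2]; M=np.array([[a,b],[a,-b],[-a,-b],[-a,b]])/2.
    c=P.mean(0); H=(M).T@(P-c); th=np.arctan2(H[0,1]-H[1,0],H[0,0]+H[1,1])
    r=P-c-M@np.array([[np.cos(th),np.sin(th)],[-np.sin(th),np.cos(th)]])
    print(c.round(1),th.round(3),'res',r.round(1).tolist()); return c,th
# order: (+x,+y),(+x,-y),(-x,-y),(-x,+y)
c,t=fit([(605,205),(661,180),(707,272),(655,299)],16,120,70)
n,tn=fit([(266,124),(341,104),(380,235),(304,258)],50,150,84)
print('boss',ray(d,f([(645,211)]),22), c+35*np.array([np.cos(t),np.sin(t)]))
print('grip top centre pred', c-6*np.array([np.cos(t),np.sin(t)]),'meas',ray(d,f([(667,242)]),56))
print('slot',ray(d,f([(311,150)]),50), n+35*np.array([np.cos(tn),np.sin(tn)]))
for nm,D,cc in(('top',d,n+35*np.array([np.cos(tn),np.sin(tn)])),('sc',s,n+35*np.array([np.cos(tn),np.sin(tn)]))):
    u=proj(D,[[*cc,50]])[0]; print(nm,u)
    x,y=(u-15).astype(int); k=D['frame'][y:y+30,x:x+30,::-1]; 
    globals()[nm]=cv2.resize(k,(390,390),interpolation=2)
cv2.imwrite('pics/pin.png',np.hstack([top,sc]))
sx=np.array([[1,1],[1,-1],[-1,-1],[-1,1]])
for cc,tt,z,a,b in((c,t,16,60,35),(n,tn,50,75,42)):
    Q=[[*(cc+R.from_rotvec([0,0,tt]).as_matrix()[:2,:2]@(v*[a,b])),z] for v in sx]
    print('scene s1 px',((proj(s,Q)-[80,80])*2.2).round(0).tolist())
E
```

```text
[ 465.4 -209.8] 0.487 res [[0.2, 0.9], [-2.4, -1.1], [0.5, 1.4], [1.8, -1.3]]
[518.5 165.7] 0.327 res [[2.3, 2.4], [0.3, -0.6], [-0.9, -2.1], [-1.7, 0.4]]
boss [[ 496.22907198 -194.60320967   22.        ]] [ 496.32260545 -193.41049503]
grip top centre pred [ 460.09078497 -212.60047119] meas [[ 460.97565592 -213.38136626   56.        ]]
slot [[550.90410889 180.05997911  50.        ]] [551.62977215 176.95149954]
top [202.37943645 217.65518187]
sc [312.37381126 179.96980346]
scene s1 px [[281.0, 329.0], [251.0, 371.0], [168.0, 337.0], [199.0, 298.0]]
scene s1 px [[553.0, 214.0], [522.0, 251.0], [424.0, 206.0], [458.0, 171.0]]
```

View pics/pin.png

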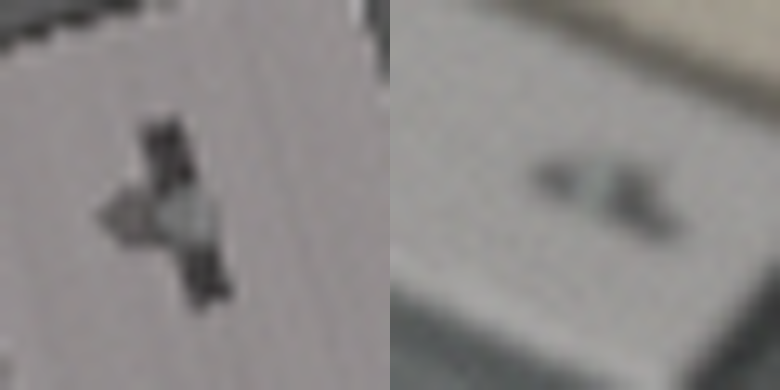

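The pin sits about mid-slot, at crop (188,212). I estimate it at about (551,178.5), with the nest yawed 0.327. The cover is at (465,-210), yawed 0.487.

```bash
cat >> h.py <<'E'
def go(xyz,yaw):
    """units for jog_arm: TCP to xyz, tool down, jaws along y of a thing with this yaw"""
    s=arm.read_state(); R0=R.from_quat(s['ee_rot']); best=None
    for k in (0,np.pi):
        zt=np.array([-np.sin(yaw+k),np.cos(yaw+k),0]); yt=np.array([0,0,-1.]); xt=np.cross(yt,zt)
        T=R.from_matrix(np.c_[xt,yt,zt]); rv=(R0.inv()*T).as_rotvec()
        if best is None or np.linalg.norm(rv)<np.linalg.norm(best): best=rv
    t=R0.inv().apply(np.array(xyz)-s['position'])
    print('at',s['position'].round(1),'t',s['clock'],'F',s['contact_force'].round(1),'q',s['joints'].round(2),'w',round(s['gripper_width'],1))
    print('trans',(t/50).round(3).tolist(),'rot',(np.degrees(best)/8).round(3).tolist())
    print('world axes in tool (per mm):',(R0.inv().as_matrix()/50).round(4).tolist())
E
python3 -c "
from h import *
go([460.5,-213,130],.487)"
```

```text
at [255.9 570.2 231.3] t 1.0 F [0.9 0.2 0.3] q [ 1.41  0.38  0.01  0.   -1.19 -0.26] w 85.5
trans [-10.147, 2.026, 12.616] rot [0.0, -6.509, -0.0]
world axes in tool (per mm): [[-0.0182, 0.0082, 0.0], [0.0, 0.0, -0.02], [-0.0082, -0.0182, -0.0]]
```

{"op": "jog_arm", "data": {
  "translation": [
    [-10.147,2.026,12.616],
    [-10.147,2.026,12.616],
    [-10.147,2.026,12.616],
    [-10.147,2.026,12.616],
    [-10.147,2.026,12.616],
    [-10.147,2.026,12.616],
    [-10.147,2.026,12.616],
    [-10.147,2.026,12.616],
    [-10.147,2.026,12.616],
    [-10.147,2.026,12.616],
    [-10.147,2.026,12.616],
    [-10.147,2.026,12.616],
    [-10.147,2.026,12.616],
    [-10.147,2.026,12.616],
    [-10.147,2.026,12.616],
    [-10.147,2.026,12.616],
    [-10.147,2.026,12.616],
    [-10.147,2.026,12.616],
    [-10.147,2.026,12.616],
    [-10.147,2.026,12.616]
  ],
  "rot": [
    [0,0.8,0],
    [0,1.6,0],
    [0,2.4,0],
    [0,3.2,0],
    [0,4.0,0],
    [0,4.8,0],
    [0,5.6,0],
    [0,6.4,0],
    [0,7.2,0],
    [0,8.0,0],
    [0,8.8,0],
    [0,9.6,0],
    [0,10.4,0],
    [0,11.2,0],
    [0,12.0,0],
    [0,12.8,0],
    [0,13.6,0],
    [0,14.4,0],
    [0,15.2,0],
    [0,15.99,0]
  ],
  "gripper": [1,1,1,1,1,1,1,1,1,1,1,1,1,1,1,1,1,1,1,1]
}}

```text
clock: 3.0
position: [460.5, -213.5, 130.0]
ee_rot: [0.687, 0.169, -0.169, -0.687]
contact_force: [0.4, -0.4, -0.7]
gripper_width: 85.5
```

```bash
python3 -c "
from h import *
go([460.5,-213,23],.487)
for n in ('scene','top'):
    d=im(n,n+'2.png')
    for r in spotter.look_for(n,'cover')[:2]: print(round(r['score'],2),w(d,r['centre']).round(0))
a=cv2.imread('pics/top2.png');b=cv2.imread('pics/scene2.png')
cv2.imwrite('pics/a2.png',np.hstack([cv2.resize(a[200:320,290:420],(390,360)),cv2.resize(b[175:295,120:250],(390,360))]))
"
```

```text
at [ 460.5 -213.5  130. ] t 3.0 F [ 0.4 -0.4 -0.7] q [-0.11  0.29 -0.42  0.   -0.86 -0.98] w 85.5
trans [0.004, 2.139, 0.008] rot [0.0, -0.037, -0.0]
world axes in tool (per mm): [[0.0177, 0.0093, -0.0], [-0.0, -0.0, -0.02], [-0.0093, 0.0177, -0.0]]
0.8 [ 644. -178.   13.]
0.61 [ 471. -214.   18.]
0.71 [ 414. -222.   15.]
0.58 [ 628. -166.   17.]
```

View pics/a2.png

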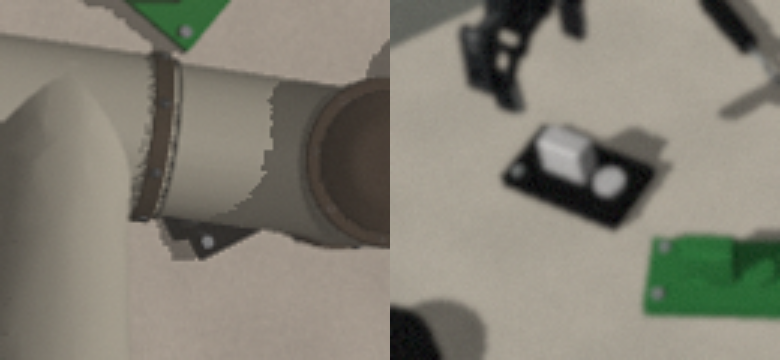

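The gripper stands above the cover, with the bar at (565,155) in the right panel. I'll descend and grasp.

{"op": "jog_arm", "data": {
  "translation": [
    [0.004,0.5,0.008],
    [0.004,1.0,0.008],
    [0.004,1.4,0.008],
    [0.004,1.7,0.008],
    [0.004,1.95,0.008],
    [0.004,2.1,0.008],
    [0.004,2.1,0.008],
    [0.004,2.1,0.008],
    [0.004,2.1,0.008],
    [0.004,2.1,0.008],
    [0.004,2.1,0.008],
    [0.004,2.1,0.008],
    [0.004,2.1,0.008],
    [0.004,2.1,0.008],
    [0.004,2.1,0.008]
  ],
  "rot": [
    [0,0,0],
    [0,0,0],
    [0,0,0],
    [0,0,0],
    [0,0,0],
    [0,0,0],
    [0,0,0],
    [0,0,0],
    [0,0,0],
    [0,0,0],
    [0,0,0],
    [0,0,0],
    [0,0,0],
    [0,0,0],
    [0,0,0]
  ],
  "gripper": [1,1,1,1,1,1,1,0,0,0,0,0,0,0,0]
}}

```text
clock: 4.7
position: [461.0, -212.6, 25.7]
ee_rot: [0.686, 0.172, -0.171, -0.686]
contact_force: [-0.5, 1.1, 4.9]
gripper_width: 23.7
```

{"op": "jog_arm", "data": {
  "translation": [
    [0,0,0],
    [0,-0.2,0],
    [0,-0.6,0],
    [0,-1.1,0],
    [0,-1.7,0],
    [0,-2.3,0],
    [0,-2.8,0],
    [0,-2.9,0],
    [0,-2.9,0],
    [0,-2.9,0]
  ],
  "rot": [
    [0,0,0],
    [0,0,0],
    [0,0,0],
    [0,0,0],
    [0,0,0],
    [0,0,0],
    [0,0,0],
    [0,0,0],
    [0,0,0],
    [0,0,0]
  ],
  "gripper": [0,0,0,0,0,0,0,0,0,0]
}}

```text
clock: 5.7
position: [459.4, -212.2, 168.9]
ee_rot: [-0.686, -0.17, 0.172, 0.687]
contact_force: [-0.7, 0.8, -3.9]
gripper_width: 23.0
```

```bash
python3 -c "
from h import *
d=im('scene','s3.png')
# slid start: origin offset; TCP over grip (x=-6)
u=np.array([np.cos(.327),np.sin(.327)])
seat=np.array([551,178.5])-35*u; print('seat',seat)
tcp=seat-6*u; print(tcp)
go([*tcp,170],.327)
c=d['frame'][100:270,110:290,::-1]; cv2.imwrite('pics/s3c.png',cv2.resize(c,None,fx=4,fy=3.5,interpolation=2) if 0 else cv2.resize(c,None,fx=3.4,fy=3.4,interpolation=2))
"
```

```text
seat [517.85464251 167.25787934]
[512.17258123 165.33065866]
at [ 459.4 -212.2  168.7] t 5.75 F [-0.6 -0.5 -3.9] q [-0.11  0.24 -0.37 -0.   -0.96 -0.97] w 23.3
trans [4.481, -0.023, 6.169] rot [-0.014, 1.163, -0.017]
world axes in tool (per mm): [[0.0177, 0.0094, -0.0], [-0.0001, 0.0, -0.02], [-0.0094, 0.0177, 0.0]]
```

View pics/s3c.png

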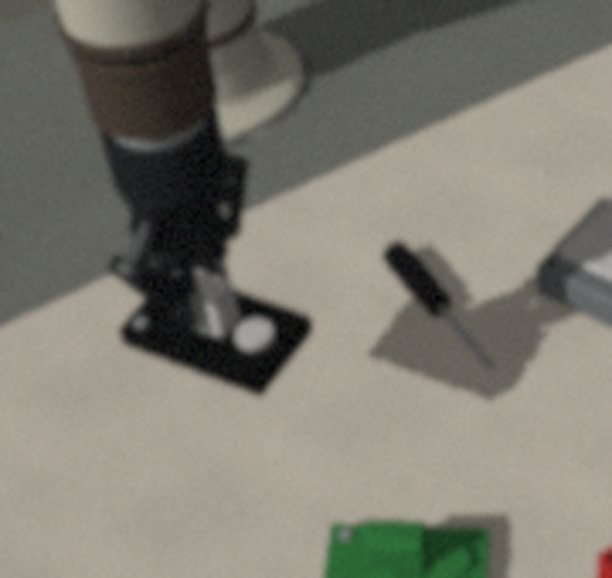

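{"op": "jog_arm", "data": {
  "translation": [
    [0.2,0,0.28],
    [0.55,0,0.76],
    [1.0,0,1.37],
    [1.5,0,2.06],
    [2.0,0,2.75],
    [2.5,0,3.44],
    [3.0,0,4.13],
    [3.5,-0.01,4.81],
    [3.9,-0.02,5.37],
    [4.2,-0.02,5.78],
    [4.4,-0.02,6.06],
    [4.48,-0.02,6.17],
    [4.48,-0.02,6.17],
    [4.48,-0.02,6.17]
  ],
  "rot": [
    [0,0.1,0],
    [0,0.2,0],
    [0,0.3,0],
    [0,0.4,0],
    [0,0.5,0],
    [0,0.6,0],
    [0,0.7,0],
    [0,0.8,0],
    [0,0.9,0],
    [0,1.0,0],
    [0,1.1,0],
    [-0.014,1.16,-0.017],
    [-0.014,1.16,-0.017],
    [-0.014,1.16,-0.017]
  ],
  "gripper": [0,0,0,0,0,0,0,0,0,0,0,0,0,0]
}}

```text
clock: 7.15
position: [511.4, 164.5, 169.0]
ee_rot: [0.698, 0.114, -0.116, -0.697]
contact_force: [0.5, -0.2, -3.1]
gripper_width: 23.1
```

```bash
python3 -c "
from h import *
go([512.2,165.3,100],.327)
s=arm.read_state(); z0=s['position'][2]-25.7
u=np.array([np.cos(.327),np.sin(.327)]);v=np.array([-u[1],u[0]]); c=s['position'][:2]+6*u
V=[]
for n in('scene','top'):
    d=im(n); Q=[[*(c+a*u+b*v),z0+16] for a,b in((60,35),(60,-35),(-60,-35),(-60,35))]+[[*(c+35*u),z0+22]]
    p=proj(d,Q); o=(p.mean(0)-[50,50]).astype(int); o=np.clip(o,0,None)
    f=d['frame'][o[1]:o[1]+105,o[0]:o[0]+95,::-1]; f=cv2.resize(f,None,fx=4,fy=4,interpolation=2)
    for q in p: cv2.circle(f,tuple(((q-o+.5)*4).astype(int).tolist()),3,(0,0,255),1)
    V.append(f)
cv2.imwrite('pics/h4.png',np.hstack(V))
"
```

```text
at [511.4 164.5 169. ] t 7.15 F [ 0.5 -0.2 -3.1] q [ 0.61  0.29 -0.3  -0.   -0.98 -1.86] w 23.1
trans [0.023, 1.38, 0.012] rot [0.004, 0.0, -0.016]
world axes in tool (per mm): [[0.0189, 0.0064, -0.0], [-0.0, -0.0, -0.02], [-0.0064, 0.0189, -0.0]]
```

View pics/h4.png

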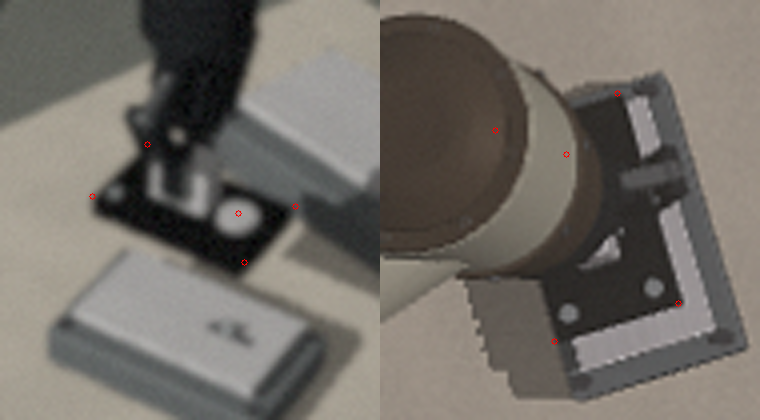

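The cover is held level and squarely over the smaller jig, and the predicted corners match within about 1–2 px. The edges suggest about 0.03 rad of yaw error, so I'll trim that and descend to just above the pin.

{"op": "jog_arm", "data": {
  "translation": [
    [0.023,0.2,0.012],
    [0.023,0.5,0.012],
    [0.023,0.9,0.012],
    [0.023,1.2,0.012],
    [0.023,1.4,0.012],
    [0.023,1.5,0.012],
    [0.023,1.54,0.012],
    [0.023,1.54,0.012],
    [0.023,1.54,0.012]
  ],
  "rot": [
    [0,-0.2,-0.016],
    [0,-0.2,-0.016],
    [0,-0.2,-0.016],
    [0,-0.2,-0.016],
    [0,-0.2,-0.016],
    [0,-0.2,-0.016],
    [0,-0.2,-0.016],
    [0,-0.2,-0.016],
    [0,-0.2,-0.016]
  ],
  "gripper": [0,0,0,0,0,0,0,0,0]
}}

```text
clock: 8.15
position: [513.1, 165.4, 93.2]
ee_rot: [-0.696, -0.126, 0.124, 0.696]
contact_force: [0.1, 0.2, -3.8]
gripper_width: 23.1
```

```bash
python3 -c "
from h import *
go([512.2,165.3,86],.355)
s=arm.read_state(); z0=s['position'][2]-25.7
y=.355;u=np.array([np.cos(y),np.sin(y)]);v=np.array([-u[1],u[0]]); c=s['position'][:2]+6*u
y=.327;un=np.array([np.cos(y),np.sin(y)]);vn=np.array([-un[1],un[0]]); n=np.array([517.9,167.2])
V=[]
for nm in('scene','top'):
    d=im(nm); Q=[[*(c+a*u+b*v),z0+16] for a,b in((60,35),(60,-35),(-60,-35),(-60,35))]+[[*(c+35*u),z0+22]]
    Q+=[[*(n+a*un+b*vn),50] for a,b in((75,42),(75,-42),(-75,-42),(-75,42))]
    p=proj(d,Q); o=(p.mean(0)-[50,50]).astype(int); o=np.clip(o,0,None)
    f=d['frame'][o[1]:o[1]+105,o[0]:o[0]+95,::-1]; f=cv2.resize(f,None,fx=4,fy=4,interpolation=2)
    for i,q in enumerate(p): cv2.circle(f,tuple(((q-o+.5)*4).astype(int).tolist()),3,(0,0,255) if i<5 else (255,0,0),1)
    V.append(f)
cv2.imwrite('pics/h5.png',np.hstack(V))
"
```

```text
at [513.1 165.4  93.2] t 8.15 F [ 0.1  0.2 -3.8] q [ 0.61  0.38 -0.39  0.   -0.8  -1.83] w 23.1
trans [-0.018, 0.145, 0.004] rot [0.0, -0.004, 0.019]
world axes in tool (per mm): [[0.0188, 0.0069, 0.0001], [0.0001, 0.0, -0.02], [-0.0069, 0.0188, -0.0]]
```

View pics/h5.png

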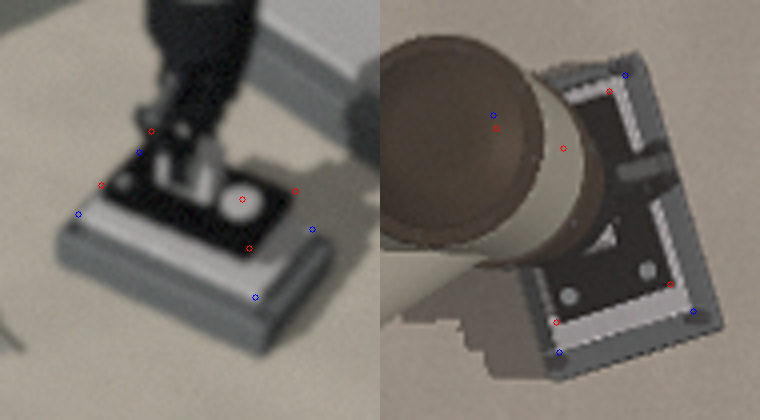

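Both views show the cover square over the nest, with even margins once parallax is allowed for. I'll lower it gently to feel for contact.

{"op": "jog_arm", "data": {
  "translation": [
    [0,0.06,0],
    [0,0.1,0],
    [0,0.14,0],
    [0,0.17,0],
    [0,0.19,0],
    [0,0.19,0],
    [0,0.19,0]
  ],
  "rot": [
    [0,0,0.019],
    [0,0,0.019],
    [0,0,0.019],
    [0,0,0.019],
    [0,0,0.019],
    [0,0,0.019],
    [0,0,0.019]
  ],
  "gripper": [0,0,0,0,0,0,0]
}}

```text
clock: 8.95
position: [513.0, 165.5, 84.1]
ee_rot: [-0.696, -0.125, 0.125, 0.696]
contact_force: [-2.4, 0.2, 1.7]
gripper_width: 23.4
```

{"op": "jog_arm", "data": {
  "translation": [
    [-0.01,0,0],
    [-0.02,0,0],
    [-0.03,0,0],
    [-0.04,0,0],
    [-0.04,0,0]
  ],
  "rot": [
    [0,0,0],
    [0,0,0],
    [0,0,0],
    [0,0,0],
    [0,0,0]
  ],
  "gripper": [0,0,0,0,0]
}}

```text
clock: 9.45
position: [511.2, 164.9, 84.0]
ee_rot: [-0.696, -0.125, 0.125, 0.696]
contact_force: [-0.0, 0.5, -1.9]
gripper_width: 23.3
```

{"op": "jog_arm", "data": {
  "translation": [
    [-0.01,0.02,0],
    [-0.01,0.04,0],
    [-0.01,0.06,0],
    [-0.01,0.06,0]
  ],
  "rot": [
    [0,0,0],
    [0,0,0],
    [0,0,0],
    [0,0,0]
  ],
  "gripper": [0,0,0,0]
}}

```text
clock: 9.85
position: [511.0, 165.4, 80.9]
ee_rot: [-0.696, -0.125, 0.124, 0.696]
contact_force: [0.0, 3.3, -2.9]
gripper_width: 23.1
```

{"op": "jog_arm", "data": {
  "translation": [
    [0,0,0.015],
    [0,0.03,0.015],
    [0,0.06,0.015],
    [0,0.09,0.015],
    [0,0.09,0.015]
  ],
  "rot": [
    [0,0,0],
    [0,0,0],
    [0,0,0],
    [0,0,0],
    [0,0,0]
  ],
  "gripper": [0,0,0,0,0]
}}

```text
clock: 10.35
position: [510.5, 165.7, 76.0]
ee_rot: [-0.696, -0.125, 0.125, 0.696]
contact_force: [0.5, -0.0, -4.0]
gripper_width: 23.2
```

{"op": "jog_arm", "data": {
  "translation": [
    [0,0.02,0],
    [0,0.04,0],
    [0,0.06,0],
    [0,0.06,0],
    [0,0.06,0],
    [0,0.06,0]
  ],
  "rot": [
    [0,0,0],
    [0,0,0],
    [0,0,0],
    [0,0,0],
    [0,0,0],
    [0,0,0]
  ],
  "gripper": [0,0,0,0,0,0]
}}

```text
clock: 10.95
position: [510.6, 165.7, 73.8]
ee_rot: [-0.696, -0.125, 0.125, 0.696]
contact_force: [-2.3, 1.6, 4.9]
gripper_width: 23.1
```

The cover is flush and meets resistance of about 9 N at the expected height. Now I'll press.

{"op": "jog_arm", "data": {
  "translation": [
    [-0.01,0.03,0],
    [-0.01,0.06,0],
    [-0.01,0.09,0],
    [-0.01,0.12,0],
    [-0.01,0.14,0],
    [-0.01,0.14,0],
    [-0.01,0.14,0]
  ],
  "rot": [
    [0,0,0],
    [0,0,0],
    [0,0,0],
    [0,0,0],
    [0,0,0],
    [0,0,0],
    [0,0,0]
  ],
  "gripper": [0,0,0,0,0,0,0]
}}

```text
clock: 11.65
position: [510.6, 165.7, 68.5]
ee_rot: [-0.696, -0.126, 0.124, 0.696]
contact_force: [-4.2, 1.4, 8.2]
gripper_width: 23.5
```

{"op": "jog_arm", "data": {
  "translation": [
    [-0.02,0.04,0],
    [-0.02,0.07,0],
    [-0.02,0.1,0],
    [-0.02,0.12,0],
    [-0.02,0.12,0],
    [-0.02,0.12,0]
  ],
  "rot": [
    [0,0,0],
    [0,0,0],
    [0,0,0],
    [0,0,0],
    [0,0,0],
    [0,0,0]
  ],
  "gripper": [0,0,0,0,0,0]
}}

```text
clock: 12.25
position: [510.7, 165.8, 67.6]
ee_rot: [-0.696, -0.128, 0.123, 0.696]
contact_force: [-11.8, 0.0, 29.6]
gripper_width: 23.1
```

{"op": "jog_arm", "data": {
  "translation": [
    [-0.03,0.08,0],
    [-0.03,0.08,0],
    [-0.03,0.08,0],
    [-0.03,0.08,0],
    [-0.03,0.08,0],
    [-0.03,0.08,0]
  ],
  "rot": [
    [0,0,0],
    [0,0,0],
    [0,0,0],
    [0,0,0],
    [0,0,0],
    [0,0,0]
  ],
  "gripper": [0,0,0,0,0,0]
}}

```text
clock: 12.85
position: [510.8, 165.8, 67.6]
ee_rot: [-0.695, -0.13, 0.122, 0.696]
contact_force: [-6.5, -0.3, 21.4]
gripper_width: 23.0
```

```bash
python3 -c "
from h import *
s=im('scene');t=im('top')
go([510.6,165.7,67],.355)
print(R.from_quat(arm.read_state()['ee_rot']).apply([0,1,0]))
a=s['frame'][120:240,250:350,::-1];b=t['frame'][165:285,160:260,::-1]
cv2.imwrite('pics/h6.png',np.hstack([cv2.resize(q,(400,480),interpolation=2) for q in(a,b)]))
"
```

```text
at [510.8 165.8  67.6] t 12.95 F [-7.  -0.4 21.8] q [ 0.62  0.41 -0.42  0.01 -0.72 -1.83] w 23.1
trans [-0.004, 0.013, -0.001] rot [0.007, 0.024, 0.072]
world axes in tool (per mm): [[0.0187, 0.007, 0.0002], [0.0002, 0.0001, -0.02], [-0.007, 0.0187, -0.0]]
[ 0.00981782  0.00261489 -0.99994839]
```

View pics/h6.png

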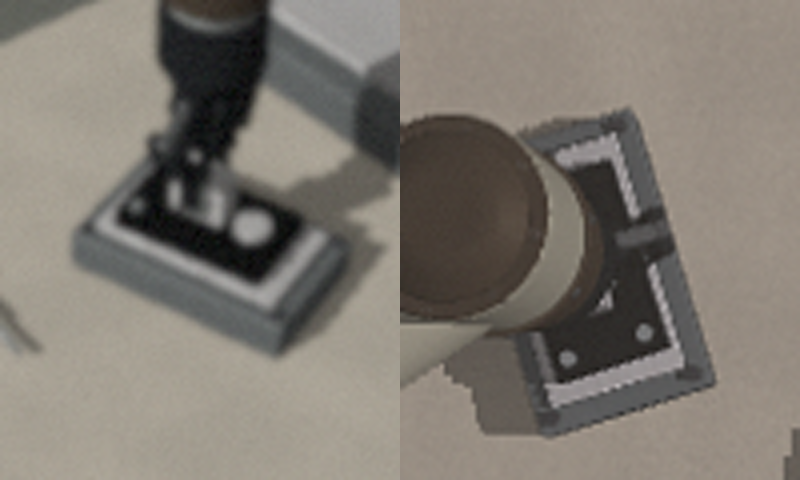

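The nest is down level with the housing rim, and the cover is flush and square with its boss at the pin end. The TCP height of 67.6 mm equals 25.7 + 42, which means flush and at the stop. Push is about 25 N and steady, so I'm handing in.

```bash
python3 -c "
from h import *
print(job_done()); s=arm.read_state(); print(s['clock'],s['position'],s['contact_force'],s['gripper_width'])"
```

```text
the job is handed in; nothing more can be done
None
the job is handed in; nothing more can be done
```

The cover is on the jig's pin, flush with the nest and pressed down to the bottom stop. I handed the job in at about 13 s with the gripper still holding it; no verdict is reported.

- **Seating:** I gripped the black cover by its bar (23 mm finger opening) and carried it to the smaller jig. It first touched near the pin tip. A shift of about 2 mm along the nest and 0.75 mm sideways let the socket drop over the pin.
- **Height check:** the TCP was at 67.6 mm, against about 67.7 mm expected for a flush cover with the nest 8 mm down. Resting on the pin tip instead would have read about 77.7 mm.
- **Push and tilt:** the push was about 25 N and steady. Tool tilt was about 0.01 rad, and cover and nest looked square in the last pictures.
- **What did not agree:** a sideways force of about 7 N remained at the end, probably from the arm flexing. My estimates of the cover's yaw from the pictures differed by about 0.03 rad. Neither seemed enough to matter.
- **Bystanders:** the arm did not go near the bin, reel or screwdriver. I did not measure their positions again at the end.

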